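# Fit the missing copper link on a battery module

## Task

Take the copper link with the raised bow out of the parts tray and fit it on the battery module, over the two bare studs in the middle of the row: rest it lightly on the studs, slide it about by feel until both holes drop over them, and see it fully home, flat on both terminals, then let go. Press gently all the while, as the terminals crack if leaned on, and leave the other things where they are.

Things in the scene. Friction and masses are not known exactly. Their poses are not given: they have to be found in the camera images.
- link_mid (a point): centre, half-way up, of the loose copper link to be fitted, lying in the tray: 82 mm long (its own y), 26 wide (x), 20 high, 85 g, z up. Two flat 28 mm feet, 4 mm thick, and between them a raised bow (inverted U, 26 by 26 mm, 20 mm high) that can be gripped across x from above. This point is 10 mm above the underside. The same either way round
- link_hole1 (a point): centre of the round 10 mm hole through one foot of the link, on its underside, 25 mm from the link's middle along its y
- link_hole2 (a point): the same for the 10 mm hole in the other foot
- seat (a point): point fixed to the module's case, with the case's axes: the nominal middle between the two bare studs, at the height of the flat terminal faces (26 by 24 mm in x, y; 6 mm above the cell lids) on which the link must lie. The terminals and studs crack at 60 N; 3 to 10 N is plenty to feel with
- stud_tops (a point): the nominal middle between the tops of the two bare studs, 16 mm above the seat. Studs 8 mm thick, chamfered 1 mm at the top, nominally 25 mm either side of this point along the case's y. BUT the cells sit loosely in the case: all studs together stand up to 6 mm off in case x and up to 6 mm off in case y (not turned), which no pose reports: find them by feel
- case: battery module, fixed: open yellow-green case 180 (x) by 220 (y) by 104 mm, four blue cells in a row along y, lids at 122 mm; they do not shift in use. Origin: centre of the underside. Seat at (-50, 0, 128) mm. Fitted links at x = +50, tops at 148 mm; end straps with nuts on the seat's side beyond y = 62 mm either way, up to 144 mm
- tray: dark grey open parts tray, 180 (x) by 220 (y) mm, walls 14 mm high and 3 mm thick, floor 3 mm thick, fixed. Origin at the centre of its underside
- strap: another copper part in the tray, not wanted: a flat straight strap 100 (y) by 20 (x) by 4 mm with two holes and no bow; leave it. Origin at the centre of its underside
- nut1: loose steel flange nut in the tray, 17 mm across, 8 mm high; leave it. Origin at the centre of its underside
- nut2: a second such nut; leave it
- tape: roll of fibre tape lying flat on the bench, 110 mm across, 48 mm high; leave it. Origin at the centre of its underside
- meter: black hand multimeter lying on the bench, 160 by 78 by 42 mm; leave it. Origin at the centre of its underside
- driver: nut driver lying on the bench, 230 mm long along its x, 32 mm thick; leave it. Origin under its middle
- can: upright spray can, 52 mm across, 165 mm high; leave it. Origin at the centre of its underside
- spanner: steel spanner lying on the bench, 170 mm long along its x, 8 mm thick; leave it. Origin under its middle

How it is judged:
By the outcome, as a careful person would: the job done as asked, in the order asked, and still so for the second after the job is handed in, with the robot touching nothing.
It also fails if it takes over 72 s, if anything falls off the work surface, if the arm or the gripper's body presses on something with over 40 N, if the wrist force passes 120 N, or if a joint passes its speed limit or range.

## Robot

A 7-joint arm with a two-finger parallel gripper is mounted at the origin on the work surface. World frame = base frame: x ahead of the robot, y to its left, z up, the work surface at z = 0. Lengths are in m, angles in degrees, forces in N, time in s.
With the tool pointing down it reaches from about 0.425 to 0.875 m from the base axis. Payload 4.7 kg.
Tool frame: the origin (TCP) lies midway between the tips of the shut fingers; the grasp point (between the pads) lies 19 mm behind it (env.tcp_to_grasp is the distance from the TCP to the grasp point, in m); z points along the fingers, y is the direction in which the jaws open and shut (so a half turn about z gives the same grasp; the last joint's range is limited). The gripper opens to 85 mm and grips with 20 to 120 N. Pads are 22 mm wide; open, the fingers measure 114 mm over their backs; the gripper's body (76 mm by 85 mm) begins 54 mm behind the grasp point. The pads swing forward as they close: fully open they stand 13 mm farther back than shut.
Start: joints at [69.792, 18.392, -4.016, 83.108, 1.295, 78.541, -3.26], TCP at [0.233, -0.607, 0.231] pointing down, gripper open.
Joint ranges: [-163.93, 163.93], [-17.29, 119.83], [-79.2, 71.16], [3.27, 140.29], [-89.18, 269.18], [5.43, 117.66], [-154.24, 154.24]. Speed limits (degrees/s): [147.25, 147.25, 180, 180, 180, 180, 180].

## Interface

Orientations are given as a 3x3 rotation matrix whose columns are the frame's x, y, z axes.
In Python, from cell import env gives the robot as it stands.
- The arm moves only by the shell command python3 -m creep 'ROWS' [FORCE]. ROWS is JSON, one flat list of numbers, 7 for each row, row after row: the turn, a rotation vector about the tool's x, y, z in rad, then the shift along the tool's x, y, z in cm, then the closure, from -1 (fully open) to 1 (shut), so that 0 is half open. In form: [rx, ry, rz, x, y, z, fingers, rx, ry, rz, x, y, z, fingers, ...]. A call has 1 to 20 rows; each row is the pose to reach, as a shift and turn from the pose measured when the call began, along the tool's axes at that moment; what a row does not reach only later rows make up. A row lasts 1/12 s, in which the tool goes at most 41.7 mm and 7.16 degrees, less where a joint would pass 70% of its speed; a pose out of reach is approached as far as the arm can. A call with a gripper value outside its range is refused whole. The fingers move at their own pace and stop on an object; FORCE is the grip in N (left out, the last holds). Time passes only in rows, so rows that repeat a pose let the fingers close. It gives the time, the measured TCP pose, the force and the opening at its end, in the units of the state.
- env.read_state(): the state, without advancing time (a new reading comes with each control period).
- env.read_camera(name): name is "scene" or "side" or "wrist"; returns a dict with "img" (400x640x3 uint8, blue, green, red), "fovy" (degrees; the focal length in pixels is half the picture's height over the tangent of half this angle, whatever the lens; pixels are square), "cx", "cy" (the principal point, pixels), "distortion" ([k1, k2, p1, p2, k3] as OpenCV has them; the pictures are not rectified), "R" (3x3) and "t" (3): a world point X has camera coordinates R X + t. Camera axes: x right, y down, z forward; pixel columns grow to the right and rows downward; lengths in m; the calibration is good to about 2 mm. A picture is of the moment at which its call begins. There is no depth.
- env.hand_in(): hands the job in, once; it reports no verdict.
The state is a dict: "clock": time; "joints": joint angles; "dq": joint speeds; "joint_efforts": joint torques, N m; "ee_pos": TCP position; "tcp_rot": TCP orientation; "force": force on the tool from outside, world axes, zero at the start; "moment": the same for the moment, N m; "grip_width": opening from 0.0 (shut) to 1.0 (fully open).
Only numpy, scipy, OpenCV 4.12 (cv2) and the standard library are available. Lean on these libraries where they do the work, as an engineer would, in place of code of your own. Each camera call takes 0.05 s, during which the arm holds its last target. There are 200 camera calls.

## Working session

There is one attempt and no reset: what is moved stays moved. The work goes in short steps, Python scripts to look and compute and a shell command to move; the robot and the scene stay as the last step left them, time stands still between calls to the robot, and variables do not carry over. Pictures are saved under pics/ and viewed, about 8 in all and at most 12, crops included, and the job is handed in when it is done.

```bash
mkdir -p pics; ls; cat > h.py <<'E'
import numpy as np, cv2
from cell import env
def snap(n,f):
    c=env.read_camera(n); cv2.imwrite(f'pics/{f}.png',c['img']); np.save(f'pics/{f}.npy',c,allow_pickle=True); return c
def load(f): return np.load(f'pics/{f}.npy',allow_pickle=True).item()
def K(c):
    f=200/np.tan(np.radians(c['fovy'])/2); return np.array([[f,0,c['cx']],[0,f,c['cy']],[0,0,1.]])
def ray(c,uv):
    p=cv2.undistortPoints(np.array(uv,float).reshape(-1,1,2),K(c),np.array(c['distortion'],float))[:,0]
    R=np.array(c['R']);d=np.c_[p,np.ones(len(p))]@R; return -R.T@np.array(c['t']),d
def plane(c,uv,z):
    o,d=ray(c,uv); return o+d*((z-o[2])/d[:,2])[:,None]
def proj(c,X):
    return cv2.projectPoints(np.array(X,float).reshape(-1,1,3),cv2.Rodrigues(np.array(c['R'],float))[0],np.array(c['t'],float),K(c),np.array(c['distortion'],float))[0][:,0]
E
python3 - <<'E'
from h import *
ims=[]
for n in ['scene','side','wrist']:
    c=snap(n,n+'0'); print(n,c['fovy'],np.round(-np.array(c['R']).T@np.array(c['t']),3)); ims.append(c['img'])
s=env.read_state(); print(s)
E
```

```text
pics
scene 44.46945598939581 [ 1.374 -0.781  1.05 ]
side 54.19605863089535 [ 0.082 -0.725  1.196]
wrist 58.41884810174778 [ 0.307 -0.579  0.374]
{'clock': 0.15, 'joints': array([69.79237101, 18.43049195, -4.01544117, 83.15763415,  1.29369475,
       78.53962842, -3.26025394]), 'dq': array([-0.00463699, -0.19066003, -0.05139104, -0.19335215, -0.05750501,
       -0.04394671, -0.04279305]), 'joint_efforts': array([ 1.22989954e-04, -4.94093692e+01, -3.82504519e-01, -3.14689064e+01,
        1.31542524e-02,  8.21633090e-03, -4.91252922e-05]), 'ee_pos': array([ 0.23292758, -0.6064153 ,  0.23047187]), 'tcp_rot': array([[ 9.33477819e-01,  3.58634673e-01, -5.76857685e-04],
       [ 3.58635131e-01, -9.33476884e-01,  1.32302732e-03],
       [-6.39998449e-05, -1.44189809e-03, -9.99998958e-01]]), 'force': array([-0.14441651, -0.30189455, -0.0310813 ]), 'moment': array([-0.01336323,  0.01143932,  0.00615176]), 'grip_width': 1.001076996116776}
```

View pics/scene0.png

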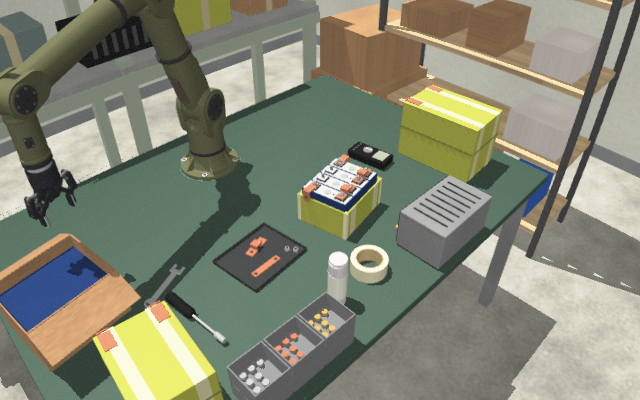

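View pics/side0.png

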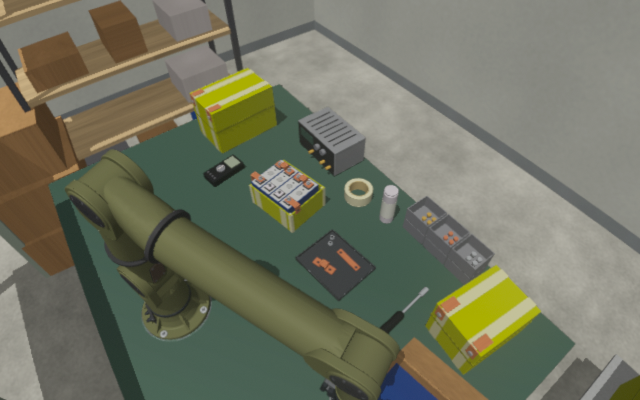

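Scene view: tray around (260,256), bowed link at (258,244), strap (266,266), and module lids around (342,180). The side view shows the same at (335,264), (323,264), (347,260) and (288,190). I'll measure these next.

```bash
python3 - <<'E'
from h import *
for f,z in (('scene0',0),('side0',0)):
    c=load(f); hsv=cv2.cvtColor(c['img'],cv2.COLOR_BGR2HSV)
    m=cv2.inRange(hsv,(2,100,70),(14,255,255))
    n,l,st,ce=cv2.connectedComponentsWithStats(m)
    box=(200,140,400,300) if f=='scene0' else (230,140,400,310)
    for i in range(1,n):
        u,v=ce[i]
        if st[i,4]>8 and box[0]<u<box[2] and box[1]<v<box[3]:
            r=cv2.minAreaRect(np.argwhere(l==i)[:,::-1].astype(np.float32)); bp=cv2.boxPoints(r)
            print(f,ce[i].round(1),st[i,4],'z.01',plane(c,ce[i],.01)[0].round(3),'z.14',plane(c,ce[i],.14)[0].round(3))
    print('tray corners z.014')
a=load('scene0')['img'][140:300,205:395]; b=load('side0')['img'][150:305,235:390]
A=cv2.resize(a,None,fx=2.1*2-0.1,fy=4.1,interpolation=cv2.INTER_CUBIC)
B=cv2.resize(b,None,fx=4,fy=4,interpolation=cv2.INTER_CUBIC)
cv2.imwrite('pics/cropA.png',A[:600,:800]);cv2.imwrite('pics/cropB.png',B[:600,:800])
print(A.shape)
E
```

```text
scene0 [343.9 158.4] 61 z.01 [0.351 0.37  0.01 ] z.14 [0.479 0.226 0.14 ]
scene0 [361.5 174.5] 102 z.01 [0.466 0.339 0.01 ] z.14 [0.58  0.199 0.14 ]
scene0 [308.1 191.4] 119 z.01 [0.403 0.133 0.01 ] z.14 [0.525 0.018 0.14 ]
scene0 [345.1 190.5] 121 z.01 [0.489 0.228 0.01 ] z.14 [0.6   0.102 0.14 ]
scene0 [255.3 245.8] 203 z.01 [ 0.484 -0.168  0.01 ] z.14 [ 0.596 -0.244  0.14 ]
scene0 [265.2 265.8] 201 z.01 [ 0.57 -0.2   0.01] z.14 [ 0.67  -0.272  0.14 ]
tray corners z.014
side0 [284.4 167.1] 80 z.01 [0.631 0.313 0.01 ] z.14 [0.571 0.199 0.14 ]
side0 [255.8 176.1] 61 z.01 [0.507 0.34  0.01 ] z.14 [0.461 0.224 0.14 ]
side0 [303.5 180.2] 84 z.01 [0.654 0.202 0.01 ] z.14 [0.591 0.1   0.14 ]
side0 [294.4 204.6] 83 z.01 [0.552 0.117 0.01 ] z.14 [0.5   0.025 0.14 ]
side0 [348.2 259.3] 172 z.01 [ 0.566 -0.2    0.01 ] z.14 [ 0.513 -0.258  0.14 ]
side0 [324.  264.9] 192 z.01 [ 0.485 -0.168  0.01 ] z.14 [ 0.441 -0.229  0.14 ]
tray corners z.014
(656, 779, 3)
```

View pics/cropA.png

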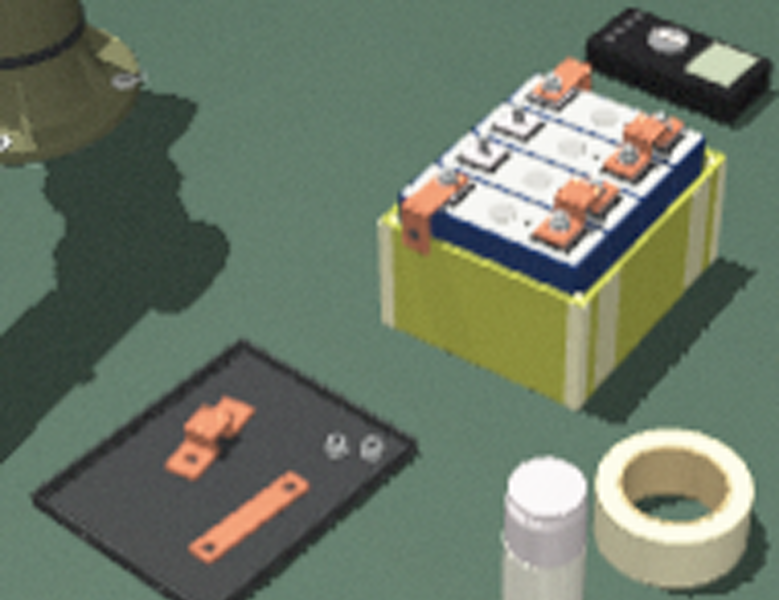

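```bash
python3 - <<'E'
from h import *
c=load('scene0')
def w(cp,z): return plane(c,[(cp[0]/4.1+205,cp[1]/4.1+140)],z)[0]
near,left,right=[w(p,.104) for p in ((578,300),(383,222),(722,155))]
print('case',near,left,right,np.linalg.norm(left-near),np.linalg.norm(right-near), 'yaw y',np.degrees(np.arctan2(*(right-near)[1::-1])),'yaw -x',np.degrees(np.arctan2(*(left-near)[1::-1])))
s1,s2=w((484,142),.144),w((518,112),.144); print('studs',s1,s2,np.linalg.norm(s1-s2))
d=w((238,405),.004)-w((188,462),.004); print('link y ang',np.degrees(np.arctan2(d[1],d[0])),d)
s=env.read_state(); R=s['tcp_rot']
print('shift cm',100*R.T@(np.array([.484,-.168,.23])-s['ee_pos']))
w_=load('wrist0'); print(np.array(w_['R']).T[:,2], R.T@(-np.array(w_['R']).T@np.array(w_['t'])-s['ee_pos']))
E
```

```text
case [0.64599458 0.05775609 0.104     ] [0.4797284  0.01901211 0.104     ] [0.60558624 0.2700727  0.104     ] 0.1707206507088478 0.21612769186609054 yaw y 100.77572619664167 yaw -x -166.88279775077947
studs [0.49926529 0.10782786 0.144     ] [0.48974968 0.15508886 0.144     ] 0.048209431423036866
link y ang 107.86324296791618 [-0.02110866  0.0654973   0.        ]
shift cm [ 39.16016904 -31.92065907   0.09070707]
[-0.28928916 -0.10952777 -0.95095502] [ 0.078698    0.00098537 -0.14352459]
```

```bash
python3 -m creep '[0,0,-1.52,39.2,-31.9,-1,-1,0,0,-1.52,39.2,-31.9,-1,-1,0,0,-1.52,39.2,-31.9,-1,-1,0,0,-1.52,39.2,-31.9,-1,-1,0,0,-1.52,39.2,-31.9,-1,-1,0,0,-1.52,39.2,-31.9,-1,-1,0,0,-1.52,39.2,-31.9,-1,-1,0,0,-1.52,39.2,-31.9,-1,-1,0,0,-1.52,39.2,-31.9,-1,-1,0,0,-1.52,39.2,-31.9,-1,-1,0,0,-1.52,39.2,-31.9,-1,-1,0,0,-1.52,39.2,-31.9,-1,-1,0,0,-1.52,39.2,-31.9,-1,-1,0,0,-1.52,39.2,-31.9,-1,-1,0,0,-1.52,39.2,-31.9,-1,-1,0,0,-1.52,39.2,-31.9,-1,-1,0,0,-1.52,39.2,-31.9,-1,-1,0,0,-1.52,39.2,-31.9,-1,-1]'
python3 - <<'E'
from h import *
c=snap('wrist','w1'); s=env.read_state(); print(s['ee_pos'],s['tcp_rot'].round(3),s['clock'])
hsv=cv2.cvtColor(c['img'],cv2.COLOR_BGR2HSV); m=cv2.inRange(hsv,(2,100,70),(14,255,255))
n,l,st,ce=cv2.connectedComponentsWithStats(m)
for i in range(1,n):
    if st[i,4]>100: print(ce[i],st[i],plane(c,ce[i],.013)[0])
E
```

```text
clock: 1.65
ee_pos: [0.4837, -0.1697, 0.2407]
tcp_rot: [[-0.307, 0.952, -0.001], [0.952, 0.307, 0.001], [0.002, -0.001, -1.0]]
force: [0.0, 0.2, 0.1]
grip_width: 0.999
[ 0.48382727 -0.16942897  0.24079714] [[-0.308  0.951 -0.001]
 [ 0.951  0.308  0.001]
 [ 0.001 -0.    -1.   ]] 1.7
[320.62479784 154.60107817] [ 308  116   26   78 1855] [ 0.48213069 -0.16442962  0.013     ]
[382.9587363  202.56931012] [ 362  159   44   88 1551] [ 0.56352883 -0.1941143   0.013     ]
```

View pics/w1.png

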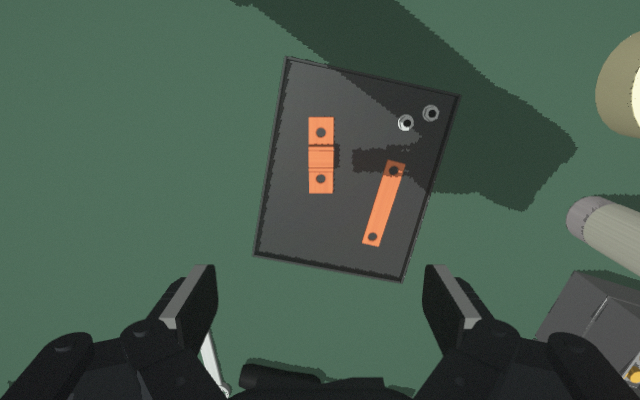

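The wrist view shows the link upright at (321,155) with its holes at (320.5,132) and (320.5,179). The strap is at (383,203) and the nuts at (405,122) and (431,113), all clear of the jaws' path.

```bash
python3 - <<'E'
from h import *
c=load('w1'); hsv=cv2.cvtColor(c['img'],cv2.COLOR_BGR2HSV); m=cv2.inRange(hsv,(2,100,70),(14,255,255))
g=255-m; g[:,:300]=0;g[:,342:]=0
n,l,st,ce=cv2.connectedComponentsWithStats(g)
h=[ce[i] for i in range(1,n) if 30<st[i,4]<200]; print(h,st[1:])
P=plane(c,h,.007); print(P,np.linalg.norm(P[0]-P[1])); mid=P.mean(0); d=P[0]-P[1]
print('mid',mid,'yaw',np.degrees(np.arctan2(d[1],d[0])))
s=env.read_state(); R=s['tcp_rot']; print('tool yaw',np.degrees(np.arctan2(R[1,0],R[0,0])), 'tcp2grasp',env.tcp_to_grasp)
print('shift',100*R.T@(np.array([mid[0],mid[1],.008])-s['ee_pos']))
E
```

```text
[array([320.57377049, 132.        ]), array([320.55769231, 178.11538462])] [[  300     0    42   400 14832]
 [  317   128     9     9    61]
 [  317   175     8     8    52]]
[[ 0.47509413 -0.14275101  0.007     ]
 [ 0.49038453 -0.19023962  0.007     ]] 0.04988952773127629
mid [ 0.48273933 -0.16649532  0.007     ] yaw 107.84753564067907
tool yaw 107.93612673498005 tcp2grasp 0.0187
shift [ 2.78214959e-01 -2.05177396e-03  2.32801538e+01]
```

```bash
python3 -m creep '[0,0,0,0.28,0,4,-0.2,0,0,0,0.28,0,8,-0.2,0,0,0,0.28,0,12,-0.2,0,0,0,0.28,0,16,-0.2,0,0,0,0.28,0,19,-0.2,0,0,0,0.28,0,20.5,-0.2,0,0,0,0.28,0,20.5,-0.2,0,0,0,0.28,0,20.5,-0.2]' 40
python3 - <<'E'
from h import *
c=snap('wrist','w2')
E
```

```text
clock: 2.37
ee_pos: [0.4822, -0.1668, 0.0354]
tcp_rot: [[-0.307, 0.952, -0.002], [0.952, 0.307, 0.002], [0.003, -0.002, -1.0]]
force: [0.3, 0.5, 0.9]
grip_width: 0.599
```

View pics/w2.png

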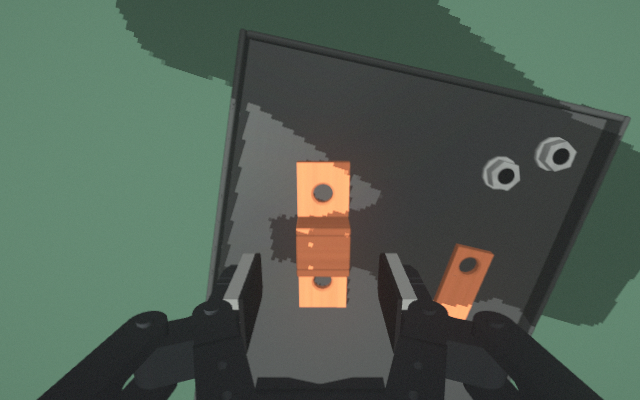

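Wrist view: the jaws at (245,290) and (395,290) straddle the bow (323,247), clear of the tray wall and the strap. I'll go down and grip.

```bash
python3 -m creep '[0,0,0,0,0,1.2,-0.2,0,0,0,0,0,2.3,-0.2,0,0,0,0,0,2.7,-0.2,0,0,0,0,0,2.7,-0.2,0,0,0,0,0,2.7,0.2,0,0,0,0,0,2.7,0.6,0,0,0,0,0,2.7,0.8,0,0,0,0,0,2.7,0.8,0,0,0,0,0,2.7,0.8,0,0,0,0,0,2.7,0.8]' 40; python3 -m creep '[0,0,0,0,0,-1,0.8,0,0,0,0,0,-3,0.8,0,0,0,0,0,-3,0.8]'
python3 - <<'E'
from h import *
c=snap('wrist','w3')
E
```

```text
clock: 3.25
ee_pos: [0.484, -0.1672, 0.0102]
tcp_rot: [[-0.307, 0.952, 0.001], [0.952, 0.307, 0.001], [0.0, 0.001, -1.0]]
force: [0.7, 0.9, 2.8]
grip_width: 0.291
clock: 3.5
ee_pos: [0.486, -0.1678, 0.0433]
tcp_rot: [[-0.307, 0.952, 0.006], [0.952, 0.307, -0.001], [-0.003, 0.005, -1.0]]
force: [1.0, 0.6, -0.5]
grip_width: 0.288
```

View pics/w3.png

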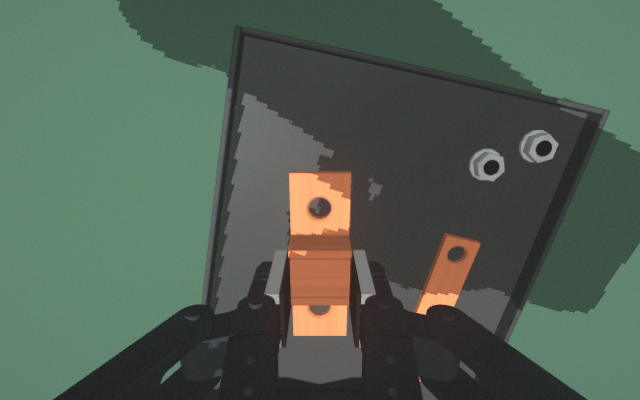

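Wrist view: the bow is gripped squarely, with the near hole at (319,207) and the far hole at (320,310). Strap and nuts haven't moved. I'll carry it above the module and look at the studs.

```bash
python3 -m creep '[0,0,0,0,0,-4,0.8,0,0,0,0,0,-8,0.8,0,0,0,0,0,-12,0.8,0,0,0,0,0,-16,0.8,0,0,0,0,0,-20,0.8,0,0,0.09,4,1.4,-21,0.8,0,0,0.09,8,2.8,-21,0.8,0,0,0.09,12,4.2,-21,0.8,0,0,0.09,16,5.6,-21,0.8,0,0,0.09,20,7,-21,0.8,0,0,0.09,24,8.4,-21,0.8,0,0,0.09,27,9.5,-21,0.8,0,0,0.09,28.3,10,-21,0.8,0,0,0.09,28.3,10,-21,0.8,0,0,0.09,28.3,10,-21,0.8,0,0,0.09,28.3,10,-21,0.8]'
python3 - <<'E'
from h import *
c=snap('wrist','w4'); s=env.read_state(); print(s['ee_pos'],s['tcp_rot'].round(4),s['force'],s['moment'])
c=load('w3')
E
```

```text
clock: 4.88
ee_pos: [0.4926, 0.131, 0.2511]
tcp_rot: [[-0.219, 0.976, 0.004], [0.976, 0.219, -0.002], [-0.003, 0.003, -1.0]]
force: [0.1, -0.1, -0.8]
grip_width: 0.286
[0.49276809 0.13059099 0.25119846] [[-0.2177  0.976   0.0038]
 [ 0.976   0.2177 -0.0022]
 [-0.0029  0.0033 -1.    ]] [-0.56752366 -0.53281193 -1.38796292] [ 0.01559816  0.00615378 -0.03108761]
```

View pics/w4.png

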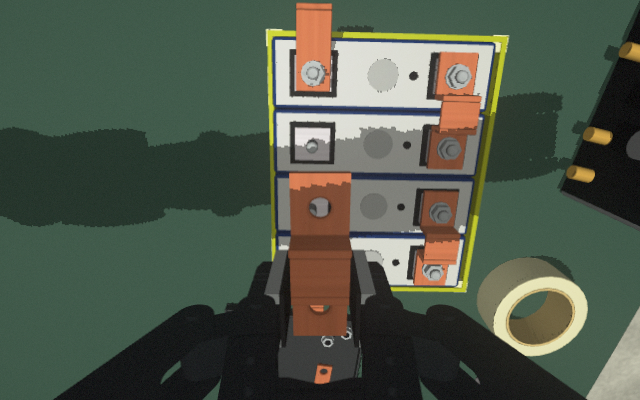

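Wrist view: far bare stud at about (311,146), near one hidden under the link (hole at (319,207)). Fitted studs are at about (459,75), (449,148), (440,211) and (433,271), with the end strap's nut at (313,73). I'll zoom in once for stud-tip pixels.

```bash
python3 - <<'E'
from h import *
a=load('w4')['img'][40:240,265:495]
cv2.imwrite('pics/w4z.png',cv2.resize(a,(230*3,200*3),interpolation=cv2.INTER_CUBIC))
E
```

```text
(no output)
```

View pics/w4z.png

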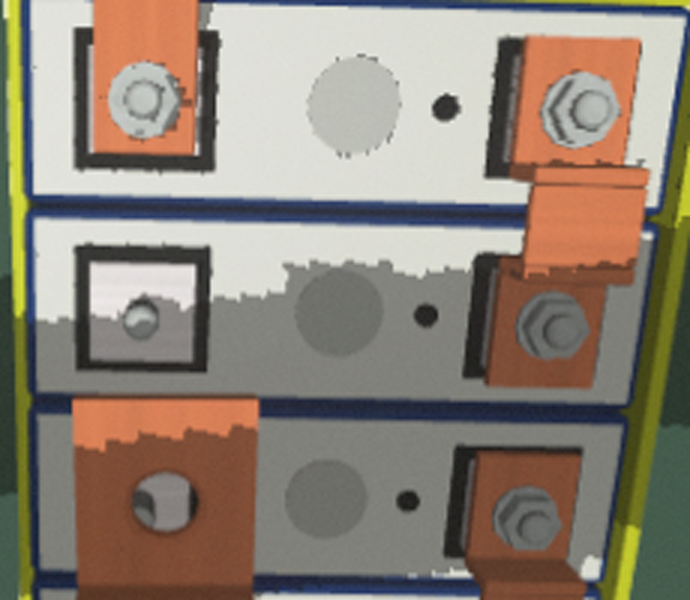

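Zoom: far bare stud tip at (141,317), end stud at (143,98), and fitted tips at (594,109), (560,326) and (539,525). The bare terminal face spans (90–196, 262–369).

```bash
python3 - <<'E'
from h import *
c=load('w4'); s=env.read_state(); R=s['tcp_rot'];T=s['ee_pos']
q=lambda p,z: plane(c,np.array(p)/3.+[265,40],z)
P=q([(141,317),(143,98),(594,109),(560,326),(539,525)],.144); print(P.round(4))
t=q([(90,262),(197,262),(193,370),(90,370)],.128); print('term ctr',t.mean(0),np.linalg.norm(t[0]-t[1]),np.linalg.norm(t[1]-t[2]))
ang=lambda d:np.degrees(np.arctan2(d[1],d[0]))
print('x axis',ang(P[3]-P[0]),ang(P[2]-P[1]),np.linalg.norm(P[3]-P[0]),'y',ang(P[1]-P[0]),ang(P[2]-P[3]),ang(P[3]-P[4]),ang(P[2]-P[4]),np.linalg.norm(P[2]-P[4]))
e=q([(32,203),(625,213)],.122); print('cell line',ang(e[1]-e[0])); e=q([(40,410),(630,418)],.122); print(ang(e[1]-e[0]))
# studs fit: case-frame points (stud grid)
G=np.array([[-50,25],[-50,75],[50,75],[50,25],[50,-25]])/1000
z=P[:,0]+1j*P[:,1]; g=G[:,0]+1j*G[:,1]
a=np.sum((z-z.mean())*np.conj(g-g.mean())); a/=abs(a); o=z.mean()-a*g.mean()
print('yaw',np.degrees(np.angle(a)),'resid mm',abs(z-(a*g+o))*1000); m=o+a*(-.05); print('stud mid',m)
for f,zz in (('w4',T[2]-.0035),):
    h=plane(c,np.array([(165,502)])/3.+[265,40],zz)[0]; print('hole1 in tool mm',1000*R.T@(h-T))
print('tool yaw',ang(R[:,0]))
print('shift cm',100*R.T@(np.array([m.real,m.imag,.160])-T))
E
```

```text
[[0.4795 0.1638 0.144 ]
 [0.4697 0.2114 0.144 ]
 [0.568  0.2312 0.144 ]
 [0.5765 0.1833 0.144 ]
 [0.5879 0.1343 0.144 ]]
term ctr [0.48019944 0.16114284 0.128     ] 0.026286316991838837 0.027096502655121316
x axis 11.349585712097674 11.378268724001586 0.09887941891698843 y 101.66201108913734 100.0212512221863 103.1046422300659 101.58649504503168 0.09890002883806132
cell line 11.688291658508197
11.733936707998474
yaw 11.486494578590065 resid mm [0.73304249 0.63745049 0.87735964 1.06414403 0.54116878]
stud mid (0.48449137679862386+0.1385717513007846j)
hole1 in tool mm [26.35596602 -0.4250966   3.42134336]
tool yaw 102.57438704558076
shift cm [ 0.98586931 -0.66374814  9.11488094]
```

```bash
python3 -m creep '[0,0,0.019,0.4,-0.3,3,0.8,0,0,0.019,0.85,-0.62,6,0.8,0,0,0.019,0.85,-0.62,8,0.8,0,0,0.019,0.85,-0.62,9,0.8,0,0,0.019,0.85,-0.62,9,0.8,0,0,0.019,0.85,-0.62,9,0.8,0,0,0.019,0.85,-0.62,9,0.8]'
cat > g.py <<'E'
from h import *
s=env.read_state(); R=s['tcp_rot'];T=s['ee_pos']
print('T',T.round(4),'F',s['force'].round(1),'M',s['moment'].round(2),'yaw',np.degrees(np.arctan2(R[1,0],R[0,0])).round(2),'tz',R[:,2].round(4),'t',s['clock'],'gw',s['grip_width'])
lm=T+R@[.0014,-.0004,.007]; print('link mid underside',lm.round(4),'shift to est cm',(100*R.T@(np.array([.4845,.1386,lm[2]])-lm)).round(2))
E
python3 g.py
```

```text
clock: 5.52
ee_pos: [0.4864, 0.1371, 0.1626]
tcp_rot: [[-0.198, 0.98, 0.006], [0.98, 0.198, -0.002], [-0.003, 0.006, -1.0]]
force: [0.5, -0.8, -0.2]
grip_width: 0.289
T [0.4864 0.1371 0.1626] F [ 0.5 -0.8 -0.2] M [ 0.05 -0.04 -0.01] yaw 101.42 tz [ 0.006  -0.0018 -1.    ] t 5.5167 gw 0.28905098310369404
link mid underside [0.4858 0.1383 0.1556] shift to est cm [ 0.05 -0.12 -0.  ]
```

```bash
python3 -m creep '[0.006,0,0,0.05,-0.2,0.4,0.8,0.006,0,0,0.05,-0.2,0.7,0.8,0.006,0,0,0.05,-0.2,0.9,0.8,0.006,0,0,0.05,-0.2,0.9,0.8,0.006,0,0,0.05,-0.2,0.9,0.8]'; python3 g.py
```

```text
clock: 5.93
ee_pos: [0.4844, 0.1372, 0.1536]
tcp_rot: [[-0.198, 0.98, 0.0], [0.98, 0.198, -0.003], [-0.003, -0.0, -1.0]]
force: [-0.4, -0.1, -0.4]
grip_width: 0.289
T [0.4844 0.1372 0.1536] F [-0.4 -0.1 -0.4] M [-0.02 -0.02  0.03] yaw 101.42 tz [ 1.e-04 -3.e-03 -1.e+00] t 5.9333 gw 0.2890664588227037
link mid underside [0.4838 0.1384 0.1466] shift to est cm [ 0.    0.08 -0.  ]
```

```bash
python3 -m creep '[0,0,0,0,0.05,0.15,0.8,0,0,0,0,0.05,0.3,0.8,0,0,0,0,0.05,0.4,0.8,0,0,0,0,0.05,0.4,0.8]'; python3 g.py
```

```text
clock: 6.27
ee_pos: [0.4847, 0.1372, 0.1493]
tcp_rot: [[-0.198, 0.98, -0.0], [0.98, 0.198, -0.003], [-0.003, -0.001, -1.0]]
force: [0.0, -0.1, -1.4]
grip_width: 0.287
T [0.4847 0.1372 0.1493] F [ 0.  -0.1 -1.4] M [ 0.07 -0.01 -0.05] yaw 101.42 tz [-4.e-04 -3.e-03 -1.e+00] t 6.2667 gw 0.287424133844777
link mid underside [0.4841 0.1385 0.1423] shift to est cm [ 0.01  0.05 -0.  ]
```

```bash
python3 -m creep '[0,0,0,0,0.02,0.1,0.8,0,0,0,0,0.02,0.2,0.8,0,0,0,0,0.02,0.3,0.8,0,0,0,0,0.02,0.3,0.8]'; python3 g.py
```

```text
clock: 6.6
ee_pos: [0.4848, 0.1372, 0.146]
tcp_rot: [[-0.198, 0.98, -0.001], [0.98, 0.198, -0.003], [-0.003, -0.001, -1.0]]
force: [0.6, -0.1, 0.2]
grip_width: 0.285
T [0.4848 0.1372 0.146 ] F [ 0.6 -0.1  0.2] M [-0.05 -0.02  0.01] yaw 101.43 tz [-8.0e-04 -3.1e-03 -1.0e+00] t 6.6 gw 0.2849937906424076
link mid underside [0.4841 0.1385 0.139 ] shift to est cm [ 0.01  0.04 -0.  ]
```

```bash
python3 -m creep '[0,0,0,0,0,0.1,0.8,0,0,0,0,0,0.25,0.8,0,0,0,0,0,0.4,0.8,0,0,0,0,0,0.5,0.8,0,0,0,0,0,0.6,0.8,0,0,0,0,0,0.6,0.8]'; python3 g.py
```

```text
clock: 7.1
ee_pos: [0.4846, 0.1371, 0.1398]
tcp_rot: [[-0.198, 0.98, -0.001], [0.98, 0.198, -0.003], [-0.003, -0.002, -1.0]]
force: [0.6, -0.5, -1.1]
grip_width: 0.293
T [0.4846 0.1371 0.1398] F [ 0.6 -0.5 -1.1] M [0.03 0.04 0.  ] yaw 101.43 tz [-0.0012 -0.003  -1.    ] t 7.1 gw 0.2931928614754179
link mid underside [0.4839 0.1384 0.1327] shift to est cm [ 0.01  0.06 -0.  ]
```

```bash
python3 -m creep '[0,0,0,0,0,0.1,0.8,0,0,0,0,0,0.2,0.8,0,0,0,0,0,0.3,0.8,0,0,0,0,0,0.4,0.8,0,0,0,0,0,0.4,0.8]'; python3 g.py
```

```text
clock: 7.52
ee_pos: [0.4845, 0.137, 0.1355]
tcp_rot: [[-0.198, 0.98, -0.002], [0.98, 0.198, -0.003], [-0.003, -0.002, -1.0]]
force: [-1.3, -0.5, -1.2]
grip_width: 0.291
T [0.4845 0.137  0.1355] F [-1.3 -0.5 -1.2] M [-0.03  0.01  0.01] yaw 101.42 tz [-0.0015 -0.0031 -1.    ] t 7.5167 gw 0.29050657018399867
link mid underside [0.4838 0.1383 0.1285] shift to est cm [ 0.02  0.07 -0.  ]
```

```bash
python3 -m creep '[0,0,0,0,0,0.05,0.8,0,0,0,0,0,0.1,0.8,0,0,0,0,0,0.1,0.8]'; python3 g.py;  python3 -m creep '[0,0,0,0,0,0.05,0.8,0,0,0,0,0,0.07,0.8,0,0,0,0,0,0.07,0.8]'; python3 g.py
```

```text
clock: 7.77
ee_pos: [0.4845, 0.1371, 0.1349]
tcp_rot: [[-0.198, 0.98, -0.001], [0.98, 0.198, -0.003], [-0.003, -0.002, -1.0]]
force: [-2.1, -0.1, 3.6]
grip_width: 0.29
T [0.4845 0.1371 0.1349] F [-2.1 -0.1  3.6] M [-0.16  0.33 -0.07] yaw 101.42 tz [-0.0015 -0.0034 -1.    ] t 7.7667 gw 0.2897236110773497
link mid underside [0.4838 0.1383 0.1279] shift to est cm [ 0.01  0.07 -0.  ]
clock: 8.02
ee_pos: [0.4845, 0.1371, 0.1349]
tcp_rot: [[-0.198, 0.98, -0.001], [0.98, 0.198, -0.004], [-0.003, -0.002, -1.0]]
force: [-3.4, -1.0, 6.9]
grip_width: 0.292
T [0.4845 0.1371 0.1349] F [-3.4 -1.   6.9] M [-0.17  0.62  0.01] yaw 101.43 tz [-0.0015 -0.0038 -1.    ] t 8.0167 gw 0.2915121771617758
link mid underside [0.4839 0.1383 0.1279] shift to est cm [ 0.01  0.07 -0.  ]
```

Firm, gentle contact at the predicted height (underside 127.9 mm against 128 mm). I'll release and back off.

```bash
python3 -m creep '[0,0,0,0,0,-0.03,0.4,0,0,0,0,0,-0.03,0.2,0,0,0,0,0,-0.03,0,0,0,0,0,0,-0.03,0,0,0,0,0,0,-0.03,0,0,0,0,0,0,-0.03,0]'; python3 g.py; python3 -m creep '[0,0,0,0,0,-1,0,0,0,0,0,0,-3,0,0,0,0,0,0,-6,0,0,0,0,0,0,-10,0,0,0,0,-4,0,-12,0,0,0,0,-6,0,-12,0,0,0,0,-6,0,-12,0,0,0,0,-6,0,-12,0]'
python3 - <<'E'
from h import *
c=snap('wrist','w5');snap('scene','scene5');snap('side','side5')
hsv=cv2.cvtColor(c['img'],cv2.COLOR_BGR2HSV)
A=cv2.resize(load('scene5')['img'][140:300,205:395],(400,337),interpolation=cv2.INTER_CUBIC)
B=cv2.resize(load('side5')['img'][140:300,235:385],(316,337),interpolation=cv2.INTER_CUBIC)
cv2.imwrite('pics/ab5.png',np.hstack([A,B]))
E
```

```text
clock: 8.52
ee_pos: [0.4845, 0.1371, 0.1351]
tcp_rot: [[-0.198, 0.98, -0.002], [0.98, 0.198, -0.004], [-0.003, -0.002, -1.0]]
force: [-0.5, -0.5, 0.1]
grip_width: 0.501
T [0.4845 0.1371 0.1351] F [-0.5 -0.5  0.1] M [ 0.02  0.02 -0.01] yaw 101.43 tz [-0.0015 -0.0038 -1.    ] t 8.5167 gw 0.5007195959314081
link mid underside [0.4839 0.1384 0.1281] shift to est cm [ 0.01  0.07 -0.  ]
clock: 9.18
ee_pos: [0.4971, 0.0773, 0.2561]
tcp_rot: [[-0.195, 0.981, -0.0], [0.981, 0.195, -0.004], [-0.004, -0.001, -1.0]]
force: [0.3, 0.3, -0.1]
grip_width: 0.5
```

View pics/w5.png

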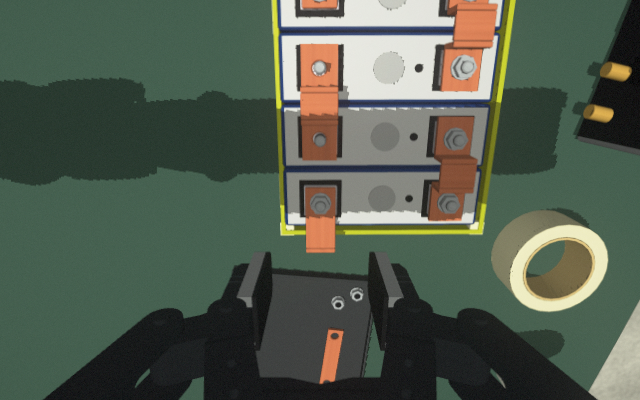

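View pics/ab5.png

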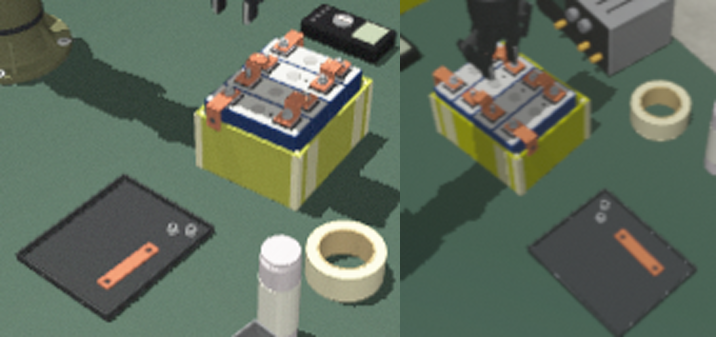

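The wrist view shows both studs through the link's holes, at (319,68) and (320,140), with the link lying flat. The scene and side views show the strap, nuts, tape and can where they were, and the gripper is clear.

```bash
python3 -c "
from cell import env
print(env.hand_in())"
```

```text
the job is handed in; nothing more can be done
None
```

The link is fitted on the two middle studs, seated flat on both terminals and released. I handed the job in at about 9 s on the robot's clock.

- **Finding the studs:** I gripped the link by its bow, carried it over the module and located the studs with the wrist camera. From there I lowered it in small steps while watching the force.
- **No sliding needed:** both holes went over the studs on the first descent, so there was no resting on the stud tops or sliding about by feel. The force stayed under about 2 N until the link met the terminals.
- **Seating:** contact came with the underside at 127.9 mm, against the 128 mm expected. The press reached about 7 N vertically, with about 3.5 N sideways, and dropped to near zero on release.
- **Last pictures:** both stud tips show through the holes. The strap, nuts, tape and can look unmoved, and the gripper is 10 cm clear. I did not measure the other items again, and the spanner and driver were outside the views I checked.
- **Small disagreement:** the link's middle, worked out from the arm's pose, was about 0.7 mm off the camera's estimate. That is within the 1 mm of play in the holes and the 2 mm camera calibration.

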